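Latch a seed dispenser's feed slide half-open

ROBOT

A 6-joint arm with a two-finger parallel gripper is mounted at the origin on the work surface; the furniture and walls round the work are solid. World frame = base frame: x ahead of the robot, y to its left, z up, the work surface at z = 0. Lengths are in mm, angles in rad, forces in N, time in s.
With the tool pointing down it reaches from about 350 to 775 mm from the base axis. Payload 7.3 kg.
Tool frame: the origin (TCP) lies at the very end of the fingers, on their centre line; the grasp point (between the pads) lies 19 mm behind it (bot.grip_point_offset is the distance from the TCP to the grasp point, in mm); z points along the fingers, y is the line along which they close (so a half turn about z gives the same grasp; the last joint's range is limited). The gripper opens to 92 mm and grips with 3 to 60 N. Pads are 19 mm wide; open, the fingers measure 130 mm over their backs; the gripper's body (75 mm by 190 mm) begins 47 mm behind the grasp point.
Start: joints at [1.021, 0.342, 1.524, -0, 1.275, -0.146], TCP at [206.268, 482.802, 226.741] pointing down, gripper open.
Joint ranges: [-2.53, 2.53], [-0.77, 2.02], [0.04, 2.7], [-1, 4.14], [0.28, 2.66], [-3.11, 3.11]. Speed limits (rad/s): [2.57, 2.57, 3.14, 3.14, 3.14, 3.14].

INTERFACE

Orientations are given as [roll, pitch, yaw] about the fixed x, y, z axes, in that order (R = Rz(yaw) Ry(pitch) Rx(roll)).
In Python, from plant import bot gives the robot as it stands. The module is installed in compiled form; this text tells all that it offers.
- The arm moves only by the shell command python3 -m jog 'ROWS' [OPENING]. ROWS is JSON, a list of rows, each a list of 6 numbers: the shift along the tool's x, y, z in mm, then the turn, a rotation vector about the tool's x, y, z in rad. In form: [[dx, dy, dz, rx, ry, rz], ...]. A call has 1 to 12 rows; each row shifts and turns the commanded pose from where the row before left it, along the tool's axes as they then stand; what a row does not reach is not made up. A row lasts 1/10 s, in which the tool goes at most 50 mm and 8.59 degrees, less where a joint would pass 70% of its speed; a pose out of reach is approached as far as the arm can. A call with a gripper value outside its range is refused whole. OPENING is the opening in per cent of the stroke, from 0 (shut) to 100 (fully open), set as the call begins (- or left out, the last holds). The fingers move at their own pace and stop on an object; the grip force is fixed at half the most. Time passes only in rows, so rows that do not move let the fingers close. It gives the time, the measured TCP pose, the force, the opening and the grip force at its end, in the units of the state.
- bot.get_obs(): the state, without advancing time (a new reading comes with each control period).
- bot.capture(name): name is "scene" or "top" or "wrist"; returns the picture (384x512x3 uint8, red, green, blue); there is no depth.
- bot.camera_model(name): a dict with "fx", "fy", "cx", "cy" (pixels), "dist_coeffs" ([k1, k2, p1, p2, k3] as OpenCV has them; the pictures are not rectified), "position" and "orientation" of the camera in the world; the wrist camera has in their place "T_tool_cam" (4x4, takes a point from camera to tool coordinates, whose origin is the TCP and whose axes are the flange's). Camera axes: x right, y down, z forward; pixel columns grow to the right and rows downward; lengths in mm; the calibration is good to about 2 mm. A picture is of the moment at which its call begins: read the wrist's pose just before it. camera_model takes no time and is no camera call.
- bot.close_job(): hands the job in; it is judged then, once.
Trained networks look in the newest picture that a camera, given by its name, has taken for a name from the list of things; names that differ only in an ending like _2 or _b are one class to them, and where a whole thing is asked for, a point or a joint stands for the part that bears it (a point fixed in the world has none). Each returns a list of dicts, best first, with "p" (0 to 1); they miss things now and then, are a little off and sometimes report something else, mostly with a low value. They report only what shows in the picture. A call takes as long as a camera call. They do not tell look-alikes from the thing itself.
- bot.outline_of(target, camera): "mask" (384x512 bool, what is visible of it) and "pixel" ([column, row] in pixels, amid what is visible of it).
The state is a dict: "time": time; "joint_positions": joint angles; "dq": joint speeds; "tau": joint torques, N m; "tool_pos": TCP position; "tcp_rot": TCP orientation; "contact_force": force on the tool from outside, world axes, zero at the start; "moment": the same for the moment, N m; "grip_width": finger opening in mm; "finger_force": force on a finger pad.
Only numpy, scipy, OpenCV 4.12 (cv2) and the standard library are available. Lean on these libraries where they do the work, as an engineer would, in place of code of your own. Each camera call takes 0.05 s, during which the arm holds its last target. There are 200 camera calls.

TASK

The two-lane seed dispenser has a sprung feed slide in each lane; the jar at the far end of a lane shows which seed it feeds. Set the lane of the red-lidded jar half-open: with the fingertips, push that lane's green pad in, well past half-way or to its stop, then let it go so that it springs back onto its stop pin and stays there. Only push the pad, do not grip it; keep the other slide shut and leave the jars and the loose marker where they are.

Things in the scene. Friction and masses are not known exactly. Their poses are not given: they have to be found in the camera images.
- dispenser: Aluminium plate 200 x 210 x 10 mm, fixed to the table; origin: centre of its underside. +x is the way the slides are pushed, +y to the left of it. Lane a at y = +52 mm, lane b at -52. Along a lane: pad face x = -98 mm (shut), grey bridge from -25 to -1, 52 mm high, with brass stop pin up to 70 mm; clear hopper to x = 31, 68 mm high; jar at 66.5, lid 93 mm high. Side rails 24 mm high.
- gate_a (a joint): Lane a's sprung feed slide (+y side), m: 0 shut, grows as its pad is pushed along the dispenser's +x, end stop 0.050. Spring return: 2.4 N at 0, 4.5 N half-way, 6.4 N at the end; damping 20 N s/m. Going in, its tooth lifts the stop pin (1 to 2 N more); beyond 0.028 the pin has dropped behind the tooth and the freed slide comes back to rest on it at about 0.026 (half-open). Freed sooner, it returns to 0.
- gate_b (a joint): Lane b's sprung feed slide (-y side), m: 0 shut, grows as its pad is pushed along the dispenser's +x, end stop 0.050. Spring return: 2.4 N at 0, 4.5 N half-way, 6.4 N at the end; damping 20 N s/m. Going in, its tooth lifts the stop pin (1 to 2 N more); beyond 0.028 the pin has dropped behind the tooth and the freed slide comes back to rest on it at about 0.026 (half-open). Freed sooner, it returns to 0.
- gate_a_pad (a point): Middle of the front (pushing) face of the green upright pad of lane a: pad 50 mm wide, 6 mm thick, from 17 to 72 mm above the table, this point 47 mm up; moves with the slide. Push it along the dispenser's +x axis. Free space in front of it; a grey backing plate (6 mm, top at 68 mm) is fixed behind it and is not to be touched. Axes as the dispenser's.
- gate_b_pad (a point): Middle of the front (pushing) face of the green upright pad of lane b: pad 50 mm wide, 6 mm thick, from 17 to 72 mm above the table, this point 47 mm up; moves with the slide. Push it along the dispenser's +x axis. Free space in front of it; a grey backing plate (6 mm, top at 68 mm) is fixed behind it and is not to be touched. Axes as the dispenser's.
- seat_a (a point): Centre of the black ring seat (65 mm across, 7 mm high) at the far end of lane a, on its deck 24 mm above the table, where a jar stands; 164.5 mm along the dispenser's +x from lane a's pad face when shut.
- seat_b (a point): Centre of the black ring seat (65 mm across, 7 mm high) at the far end of lane b, on its deck 24 mm above the table, where a jar stands; 164.5 mm along the dispenser's +x from lane b's pad face when shut.
- red_jar_mid (a point): Middle (34 mm up) of the clear seed jar with the red lid, 52 mm across, 69 mm high; loose in one of the two seats: it marks the lane to set.
- green_jar_mid (a point): Middle (34 mm up) of the clear seed jar with the green lid, 52 mm across, 69 mm high; loose in the other seat.
- white_jar_mid (a point): Middle (34 mm up) of the clear seed jar with the white lid, 52 mm across, 69 mm high; a loose bystander on the table.
- loose_marker: Black and red marker, 138 mm long, 15 mm thick, lying loose on the table to the right of the dispenser; origin at its middle, underside. A bystander.
Not all that is in view belongs to the job. What is shaped like the part that bears red_jar_mid but blue or orange is not meant. What is shaped like the part that bears green_jar_mid but orange is not meant.

How it is judged:
By the outcome, as a careful person would: the job done as asked, in the order asked, and still so for the second after the job is handed in, with the robot touching nothing.
It also fails if it takes over 29 s, if anything falls off the work surface, if the arm or the gripper's body presses on something with over 40 N, if the wrist force passes 120 N, or if a joint passes its speed limit or range.

## Working session

There is one attempt and no reset: what is moved stays moved. The work goes in short steps, Python scripts to look and compute and a shell command to move; the robot and the scene stay as the last step left them, time stands still between calls to the robot, and variables do not carry over. Pictures are saved under pics/ and viewed, at most 10 in all, crops included, and the job is handed in when it is done.

```bash
mkdir -p pics; python3 - <<'E'
from plant import bot
import cv2,numpy as np
for c in("scene","top"):
    im=bot.capture(c); cv2.imwrite(f"pics/{c}0.png",im[:,:,::-1])
    print(c,{k:np.round(v,3).tolist() if not isinstance(v,dict) else v for k,v in bot.camera_model(c).items()})
    for t in("gate_a_pad","seat_a","red_jar_mid","green_jar_mid","dispenser","loose_marker"):
        print(t,[(round(d["p"],2),np.round(d["pixel"]).tolist(),int(d["mask"].sum())) for d in bot.outline_of(t,c)])
print(bot.get_obs())
E
```

```text
scene {'fx': 354.199, 'fy': 354.199, 'cx': 251.978, 'cy': 188.892, 'dist_coeffs': [-0.074, 0.0, 0.0, 0.0, 0.0], 'position': [271.426, -605.632, 766.03], 'orientation': [-2.455, -0.009, -0.382]}
gate_a_pad [(0.57, [232.0, 191.0], 582)]
seat_a [(0.84, [241.0, 175.0], 3689)]
red_jar_mid [(0.75, [214.0, 148.0], 304), (0.56, [201.0, 133.0], 364), (0.56, [172.0, 154.0], 457)]
green_jar_mid [(0.79, [232.0, 124.0], 332), (0.75, [244.0, 138.0], 324)]
dispenser [(0.75, [242.0, 175.0], 3731)]
loose_marker [(0.61, [265.0, 302.0], 305)]
top {'fx': 388.498, 'fy': 388.498, 'cx': 257.567, 'cy': 194.591, 'dist_coeffs': [-0.107, 0.0, 0.0, 0.0, 0.0], 'position': [390.325, -75.8, 1022.641], 'orientation': [-3.039, -0.004, -1.589]}
gate_a_pad [(0.57, [235.0, 212.0], 630)]
seat_a [(0.6, [217.0, 193.0], 5350)]
red_jar_mid [(0.9, [165.0, 260.0], 406), (0.81, [184.0, 210.0], 434), (0.77, [139.0, 214.0], 420)]
green_jar_mid [(0.8, [137.0, 178.0], 421), (0.55, [183.0, 170.0], 397)]
dispenser [(0.95, [215.0, 193.0], 5300), (0.72, [372.0, 156.0], 465)]
loose_marker [(0.59, [352.0, 220.0], 220)]
{'time': 0.7, 'joint_positions': array([ 1.02101815e+00,  3.41991175e-01,  1.52413479e+00, -3.61369675e-06,
        1.27540551e+00, -1.46001188e-01]), 'dq': array([ 1.07679746e-04,  7.02760689e-04,  1.41432037e-03,  5.08146443e-04,
       -5.70632954e-04, -7.12625849e-06]), 'tau': array([-7.81556046e-04, -4.31023693e+01, -2.44451630e+01,  7.17269699e-02,
        4.81781492e-02, -6.76466175e-05]), 'tool_pos': array([206.2510699 , 482.7900883 , 226.73292751]), 'tcp_rot': array([3.14153263e+00, 1.23212575e-05, 2.73781672e+00]), 'contact_force': array([-0.69438517, -0.3088554 ,  0.28325269]), 'moment': array([-0.04143927, -0.00615071,  0.0443842 ]), 'finger_force': 0.0, 'grip_width': 91.92854139009928}
```

```bash
python3 - <<'E'
import cv2,numpy as np
a=cv2.imread("pics/scene0.png")[90:320,120:350];b=cv2.imread("pics/top0.png")[100:330,80:400]
cv2.imwrite("pics/sc.png",cv2.resize(a,None,fx=2.5,fy=2.5,interpolation=3))
cv2.imwrite("pics/tc.png",cv2.resize(b,None,fx=2.5,fy=2.5,interpolation=3))
E
```

```text
(no output)
```

View pics/sc.png

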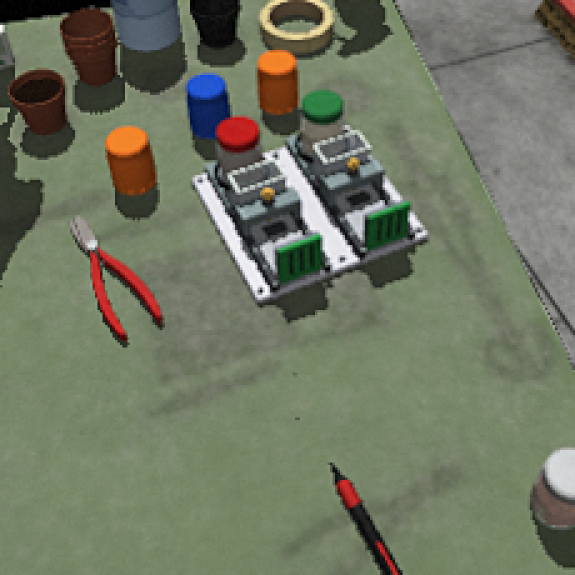

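View pics/tc.png

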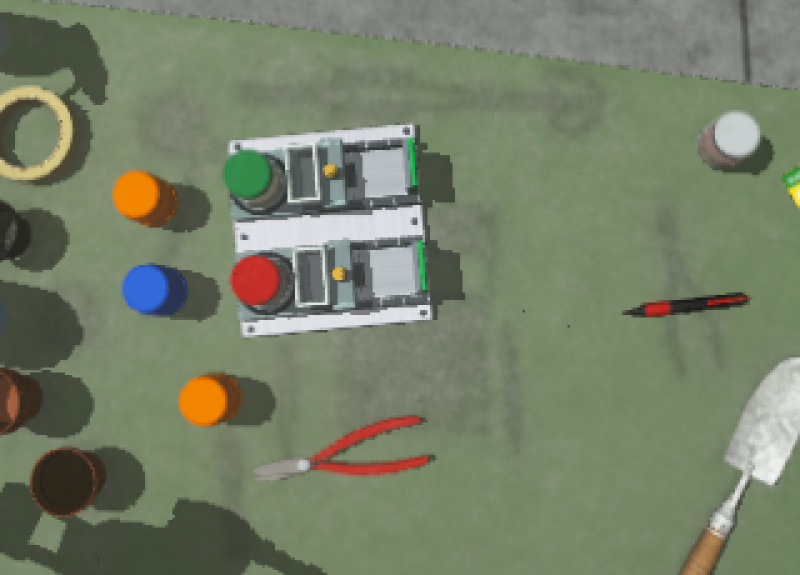

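```bash
cat > h.py <<'E'
from plant import bot
import cv2,numpy as np
from scipy.spatial.transform import Rotation as R
def ray(c,p):
    m=bot.camera_model(c); K=np.array([[m['fx'],0,m['cx']],[0,m['fy'],m['cy']],[0,0,1.]])
    u=cv2.undistortPoints(np.array([[p]],float),K,np.array(m['dist_coeffs']))[0,0]
    return np.array(m['position']),R.from_euler('xyz',m['orientation']).as_matrix()@np.r_[u,1]
def at(c,p,z):
    o,d=ray(c,p); return o+d*(z-o[2])/d[2]
def tri(cs,ps):
    A=[];b=[]
    for c,p in zip(cs,ps):
        o,d=ray(c,p); d/=np.linalg.norm(d); P=np.eye(3)-np.outer(d,d); A.append(P);b.append(P@o)
    x=np.linalg.lstsq(np.vstack(A),np.hstack(b),rcond=None)[0]
    return x,np.linalg.norm(np.vstack(A)@x-np.hstack(b))
E
python3 - <<'E'
from h import *
f=lambda x,y:(x/2.5+80,y/2.5+100)
g=lambda x,y:(x/2.5+120,y/2.5+90)
print("plate top",[at("top",f(*p),10)[:2].round(1).tolist() for p in((231,142),(412,125),(433,318),(244,335))])
print("plate scene",[at("scene",g(*p),10)[:2].round(1).tolist() for p in((193,182),(262,305),(427,237))])
print("red lid",tri(("top","scene"),(f(256,280),g(238,131))))
print("grn lid",tri(("top","scene"),(f(248,174),g(323,104))))
for c in("top","scene"):
    im=cv2.imread(f"pics/{c}0.png"); h=cv2.cvtColor(im,cv2.COLOR_BGR2HSV)
    m=((abs(h[...,0].astype(int)-65)<15)&(h[...,1]>170)&(h[...,2]>50)).astype(np.uint8)
    n,l,s,ce=cv2.connectedComponentsWithStats(m)
    for i in range(1,n):
        if s[i,4]>20:
            r=cv2.minAreaRect(np.argwhere(l==i)[:,::-1].astype(np.float32)); B=cv2.boxPoints(r)
            print(c,s[i],ce[i].round(1),[[at(c,q,z)[:2].round(0).tolist() for q in B] for z in((72,) if c=="top" else (17,72))])
E
```

```text
plate top [[599.8, 142.8], [614.4, -50.2], [409.8, -69.1], [395.2, 128.2]]
plate scene [[395.9, 117.7], [413.3, -79.8], [615.2, -59.0]]
red lid (array([449.47532249, 100.31867582,  88.08653352]), np.float64(2.739290720266827))
grn lid (array([553.82218822, 108.50859869,  87.20073736]), np.float64(3.249376706545605))
top [243 156   4  18  31] [244.7 164.6] [[[586.0, -47.0], [586.0, -51.0], [543.0, -55.0], [542.0, -51.0]]]
top [247 196   4  20  34] [248.5 205.6] [[[485.0, -55.0], [485.0, -59.0], [439.0, -63.0], [438.0, -59.0]]]
scene [267 171  17  19 126] [273.9 180. ] [[[549.0, -13.0], [614.0, -7.0], [608.0, -49.0], [545.0, -54.0]], [[529.0, -57.0], [589.0, -51.0], [583.0, -90.0], [525.0, -94.0]]]
scene [231 184  17  19 131] [239.  193.1] [[[442.0, -22.0], [500.0, -16.0], [497.0, -57.0], [440.0, -62.0]], [[430.0, -65.0], [484.0, -60.0], [480.0, -98.0], [428.0, -102.0]]]
```

```bash
python3 -m jog '[[0,0,0,0,0,0.136],[0,0,0,0,0,0.136],[0,0,0,0,0,0.136],[0,0,0,0,0,0.136],[0,0,0,0,0,0.136],[0,0,0,0,0,0.136],[0,0,0,0,0,0.136],[0,0,0,0,0,0.136]]' 0 && python3 -m jog '[[-42,14,0,0,0,0],[-42,14,0,0,0,0],[-42,14,0,0,0,0],[-42,14,0,0,0,0],[-42,14,0,0,0,0],[-42,14,0,0,0,0],[-42,14,0,0,0,0],[-42,14,0,0,0,0],[-42,14,0,0,0,0],[-42,14,0,0,0,0],[-42,14,0,0,0,0],[-42,14,0,0,0,0]]'
```

```text
time: 1.5
tool_pos: [206.3, 482.8, 226.7]
tcp_rot: [3.142, -0.0, 1.644]
contact_force: [0.1, -0.8, -0.3]
grip_width: 32.4
finger_force: 0.0
time: 2.7
tool_pos: [414.0, -8.3, 227.0]
tcp_rot: [3.141, 0.0, 1.649]
contact_force: [0.3, 0.0, -0.3]
grip_width: 0.7
finger_force: 0.0
```

```bash
python3 -m jog '[[-38,14,0,0,0,0],[-38,14,0,0,0,0],[-38,14,0,0,0,0],[0,0,0,0,0,0],[0,0,0,0,0,0]]'; python3 - <<'E'
from h import *
o=bot.get_obs();m=bot.camera_model("wrist")
im=bot.capture("wrist");cv2.imwrite("pics/w1.png",im[:,:,::-1])
print(o['tool_pos'],o['tcp_rot'],m)
np.savez("w1.npz",p=o['tool_pos'],r=o['tcp_rot'])
for d in bot.outline_of("gate_a_pad","wrist"):print(d['p'],d['pixel'],d['mask'].sum())
E
```

```text
time: 3.2
tool_pos: [464.1, -117.0, 226.3]
tcp_rot: [-3.141, -0.001, 1.648]
contact_force: [-0.4, -0.2, 0.3]
grip_width: 0.4
finger_force: 0.0
[ 464.12800422 -117.00067279  226.30494674] [-3.14074229e+00 -8.95597837e-04  1.64806161e+00] {'fx': 335.32262762731375, 'fy': 335.32262762731375, 'cx': 254.5109614975248, 'cy': 196.39920072362165, 'dist_coeffs': array([-0.01176753,  0.        ,  0.        ,  0.        ,  0.        ]), 'T_tool_cam': array([[ 4.02602137e-04, -9.64267843e-01, -2.64928980e-01,
         7.20403567e+01],
       [ 9.99999882e-01,  4.60551344e-04, -1.56618434e-04,
         1.03032283e-01],
       [ 2.73035518e-04, -2.64928886e-01,  9.64267914e-01,
        -1.58082357e+02],
       [ 0.00000000e+00,  0.00000000e+00,  0.00000000e+00,
         1.00000000e+00]])}
0.68 [253.8, 80.8] 4010
```

View pics/w1.png

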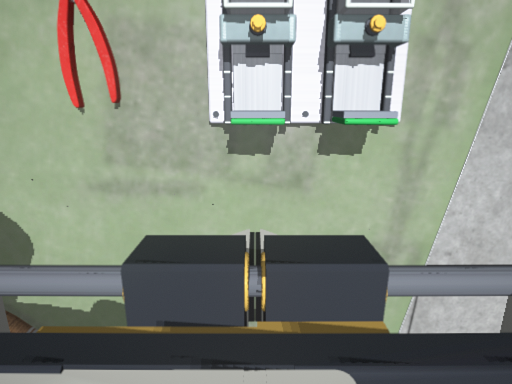

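```bash
python3 - <<'E'
from h import *
z=np.load("w1.npz");m=bot.camera_model("wrist")
K=np.array([[m['fx'],0,m['cx']],[0,m['fy'],m['cy']],[0,0,1.]])
Rt=R.from_euler('xyz',z['r']).as_matrix();T=m['T_tool_cam']
def wat(p,h):
    u=cv2.undistortPoints(np.array([[p]],float),K,m['dist_coeffs'])[0,0]
    d=Rt@T[:3,:3]@np.r_[u,1];o=z['p']+Rt@T[:3,3];return (o+d*(h-o[2])/d[2]).round(1)
im=cv2.imread("pics/w1.png");h=cv2.cvtColor(im,cv2.COLOR_BGR2HSV)
g=((abs(h[...,0].astype(int)-65)<15)&(h[...,1]>170)&(h[...,2]>50)).astype(np.uint8)
n,l,s,c=cv2.connectedComponentsWithStats(g)
for i in range(1,n):
  if s[i,4]>30:
    x,y,w,hh,_=s[i];print(s[i],[wat(q,72).tolist() for q in((x,c[i][1]),(x+w,c[i][1]),(x+w/2,y),(x+w/2,y+hh))])
print("plate corners",wat((210,124),10),wat((400,123),10),"pin",wat((258,21),70),wat((378,21),70))
c=bot.capture("scene");cv2.imwrite("pics/s1.png",cv2.resize(c[120:300,170:390,::-1],None,fx=3,fy=3,interpolation=3))
E
```

```text
[344 119  53   5 199] [[540.9, -53.4, 72.0], [589.2, -49.6, 72.0], [564.7, -49.6, 72.0], [565.4, -54.0, 72.0]]
plate corners [411.4 -69.5  10. ] [618.7 -52.1  10. ] pin [456.1  23.7  70. ] [558.2  31.9  70. ]
```

View pics/s1.png

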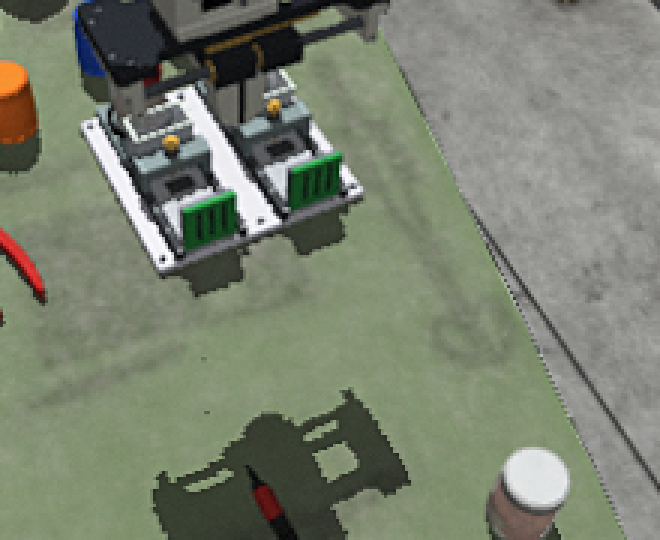

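```bash
python3 -m jog '[[0,2,46,0,0,0],[0,0,46,0,0,0],[0,0,46,0,0,0],[0,0,46,0,0,0],[0,0,2,0,0,0],[10,0,0,0,0,0],[10,0,0,0,0,0],[8,0,0,0,0,0],[0,0,0,0,0,0],[0,0,0,0,0,0]]'; python3 - <<'E'
from h import *
im=bot.capture("wrist");cv2.imwrite("pics/w2.png",im[:,:,::-1])
c=bot.capture("scene");cv2.imwrite("pics/s2.png",cv2.resize(c[120:260,170:330,::-1],None,fx=4,fy=4,interpolation=3))
E
```

```text
time: 4.35
tool_pos: [464.8, -88.4, 41.9]
tcp_rot: [3.139, 0.001, 1.651]
contact_force: [-0.0, -0.4, 0.1]
grip_width: 0.8
finger_force: 0.0
```

View pics/s2.png

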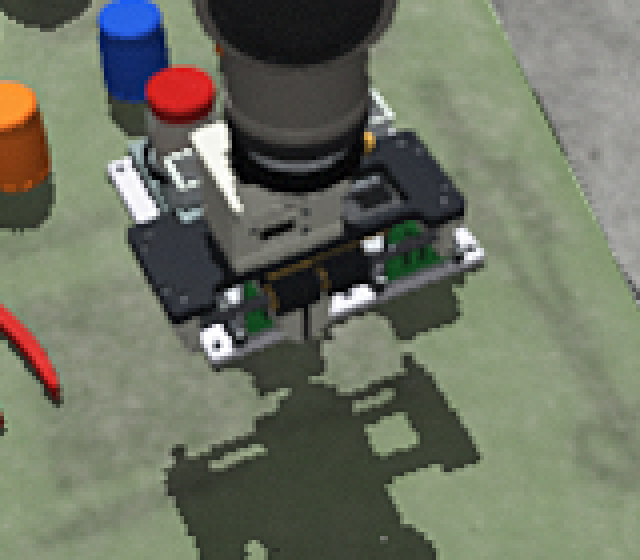

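View pics/w2.png

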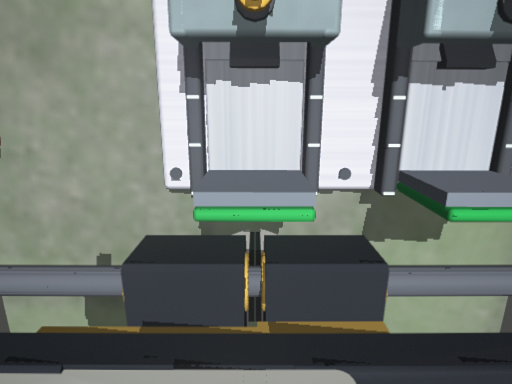

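```bash
python3 -m jog '[[8,0,0,0,0,0],[8,0,0,0,0,0],[8,0,0,0,0,0],[8,0,0,0,0,0],[0,0,0,0,0,0],[0,0,0,0,0,0]]'; python3 -m jog '[[8,0,0,0,0,0],[8,0,0,0,0,0],[8,0,0,0,0,0],[3,0,0,0,0,0],[0,0,0,0,0,0],[0,0,0,0,0,0]]'; python3 - <<'E'
from h import *
o=bot.get_obs();print(o['tool_pos'],o['contact_force'])
im=bot.capture("wrist");cv2.imwrite("pics/w3.png",im[:,:,::-1])
E
```

```text
time: 5.05
tool_pos: [461.7, -56.7, 40.7]
tcp_rot: [3.142, 0.0, 1.65]
contact_force: [0.3, -5.1, 1.3]
grip_width: 0.0
finger_force: 2.2
time: 5.65
tool_pos: [459.7, -30.3, 40.8]
tcp_rot: [3.141, 0.001, 1.65]
contact_force: [-0.5, -6.0, -0.8]
grip_width: 0.5
finger_force: 2.9
[459.66669735 -30.28483289  40.75126108] [-0.45578845 -5.96592823 -0.79251636]
```

View pics/w3.png

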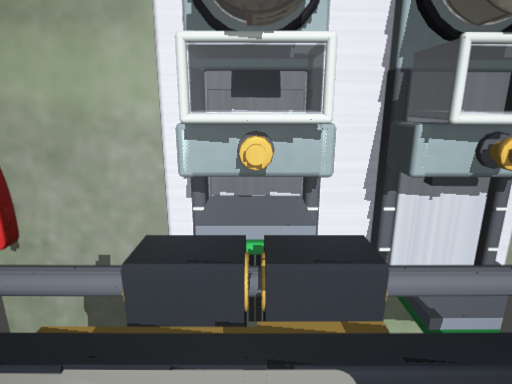

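```bash
python3 -m jog '[[-8,0,0,0,0,0],[-8,0,0,0,0,0],[-15,0,0,0,0,0],[-25,0,0,0,0,0],[-30,0,0,0,0,0],[-25,0,0,0,0,0],[0,0,-40,0,0,0],[0,0,-45,0,0,0],[0,0,-45,0,0,0],[0,0,-40,0,0,0],[0,0,0,0,0,0],[0,0,0,0,0,0]]'; python3 - <<'E'
from h import *
im=bot.capture("wrist");cv2.imwrite("pics/w4.png",im[:,:,::-1])
t=bot.capture("top");cv2.imwrite("pics/t4.png",cv2.resize(t[100:330,80:400,::-1],None,fx=2.5,fy=2.5,interpolation=3))
E
```

```text
time: 6.9
tool_pos: [468.3, -140.6, 211.0]
tcp_rot: [3.14, -0.0, 1.65]
contact_force: [0.2, -0.6, -0.8]
grip_width: 0.4
finger_force: 0.0
```

View pics/w4.png

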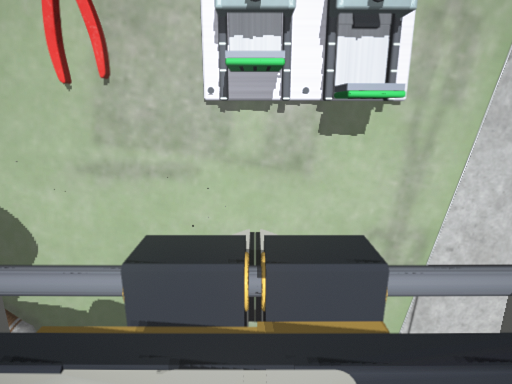

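View pics/t4.png

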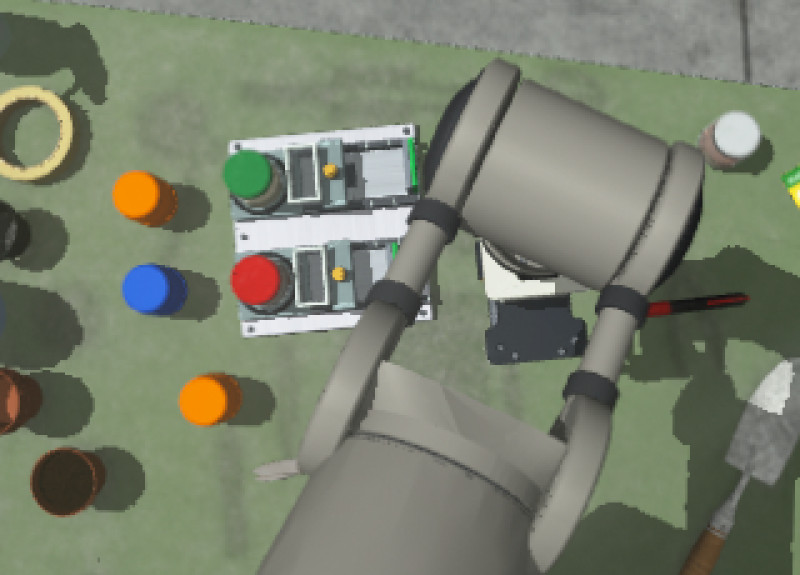

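The two views show the red-lid lane's pad resting about 26 mm in (wrist view, row 60 against row 92 for the shut pad). The other pad is shut, and the jars and marker are where they were.

```bash
python3 -c "
from plant import bot
print(bot.close_job())"
```

```text
the job is handed in; nothing more can be done
None
```

The red-lidded jar's lane (lane a) is set half-open: I pushed its pad in about 42 mm and let go, and the last pictures show it resting about 26 mm in on its pin, with the other slide shut and the jars and marker unmoved; the job was handed in at about 7 s.

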